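# Draw the transfer board out from under the seed trays and park it

## Task

Draw the plywood transfer board out from under the stack of seed trays, below the aluminium gate, so that the stack is left standing in order on the bench behind the gate; do not touch or lift the stack yourself. Let the board find its own way sideways into the steel guide without forcing it, bring its front edge up to the end stop, press it home there firmly but gently for a moment, and let go. Leave the jar, bottle and trowel alone.

Things in the scene. Friction and masses are not known exactly. Their poses are not given: they have to be found in the camera images.
- board_grip (a point): Centre of the upright grip of the loose plywood transfer board (0.16 kg), 36 mm above the board's underside. The grip is a fin 14 mm thick (x), 40 mm long (y), from 8 to 58 mm above the underside; take it from above, fingers closing along x. Board: 8 mm thick, 84 mm wide (x), 235 mm long (y). z is up; the stack stands on its +y part; it is drawn out towards -y.
- board_front (a point): Middle of the board's front edge (the short end near the grip), on its underside, 45 mm from the grip towards -y; axes as for the grip.
- board_tail (a point): Middle of the board's tail edge (the end under the stack), on its underside, 190 mm from the grip towards +y; axes as for the grip. Drawing it out takes a pull of about 3 to 15 N, most just before the stack tips down off the tail.
- gate: Fixed aluminium gate. Origin on the bench below the middle of its bridge bar, which lies along x, 15 mm thick in y, from 13 to 32 mm above the bench (opening 112 mm wide). The stack stands on the +y side, 3 to 12 mm from the bar, which holds it back while the board is drawn out below it towards -y. Over 12 N between board and gate (or its guide) is too hard.
- guide_line (a point): Point of the gate 207 mm from its origin towards -y, on the bench; axes as for the gate. The gate's side guide, two steel cheeks 13 mm high, is clamped here up to 12 mm off this point to either side; the setting is not reported, so feel the sideways force and give way to it. Cheeks 89 mm apart for y -236 to -178 mm, flaring to 120 mm at y -120 mm (gate axes), 15 degrees a side.
- stop_face (a point): Middle of the face of the fixed steel end stop (block 60 mm along x, 18 mm high) at its foot; axes as for the gate. Home: the board's front edge touches this face, lying flat in the guide; press it there with more than 4 N for 0.2 s, never over 20 N.
- stop: The same end stop; origin under its centre, 9 mm behind (-y of) the face.
- tray_low: Lower beige plastic seed tray of the stack, an open box 130 mm (x) by 100 mm (y), 40 mm high, 0.1 to 0.3 kg, standing on the board; origin at the centre of its underside. When the board is out it stands on the bench, 8 mm lower.
- tray_high: Upper seed tray, the same, standing loose on the lower one's rim; origin at the centre of its underside.
- pot: Terracotta plant pot, 72 mm across, 64 mm high, 0.1 to 0.3 kg, standing loose in the upper tray; origin at the centre of its underside.
- jar: Low glass jar, 52 mm across, 60 mm high; origin under its centre. Leave alone.
- bottle: Green bottle, 60 mm across, 150 mm high; origin under its centre. Leave alone.
- trowel: Flat hand trowel, about 240 mm long, origin near its middle, lying on the bench. Leave alone.

How it is judged:
By the outcome, as a careful person would: the job done as asked, in the order asked, and still so for the second after the job is handed in, with the robot touching nothing.
It also fails if it takes over 67 s, if anything falls off the work surface, if the arm or the gripper's body presses on something with over 40 N, if the wrist force passes 120 N, or if a joint passes its speed limit or range.

## Robot

A 6-joint arm with a two-finger parallel gripper is mounted at the origin on the work surface. World frame = base frame: x ahead of the robot, y to its left, z up, the work surface at z = 0. Lengths are in m, angles in rad, forces in N, time in s.
With the tool pointing down it reaches from about 0.35 to 0.975 m from the base axis. Payload 4.9 kg.
Tool frame: the origin (TCP) lies at the very end of the fingers, on their centre line; the grasp point (between the pads) lies 19 mm behind it; z points along the fingers, y is the line along which they close (so a half turn about z gives the same grasp; the last joint's range is limited). The gripper opens to 85 mm and grips with 20 to 120 N. Pads are 22 mm wide; open, the fingers measure 114 mm over their backs; the gripper's body (76 mm by 85 mm) begins 54 mm behind the grasp point. The pads swing forward as they close: fully open they stand 13 mm farther back than shut.
Start: joints at [-1.369, 0.053, 1.613, -0, 1.476, -0.119], TCP at [0.197, -0.593, 0.231] pointing down, gripper open.
Joint ranges: [-3.01, 3.01], [-1.01, 2.22], [0.06, 2.58], [-1.02, 4.17], [0.09, 2.62], [-3.14, 3.14]. Speed limits (rad/s): [2.57, 2.57, 3.14, 3.14, 3.14, 3.14].

## Interface

Orientations are given as a rotation vector (axis times angle).
In Python, from station import ctrl, imaging gives the robot as it stands.
- The arm moves only by the tool play_rows, never from a script. Its argument "series" is a list of rows, each a list of 3 entries, a list of its own where there are three numbers: the opening, from 0 (shut) to 1 (fully open), then the shift along the tool's x, y, z each as a share of 0.05 m, from -1 to 1, then the turn, a rotation vector about the tool's x, y, z each as a share of 8 degrees, from -1 to 1. In form: [[grip, [dx, dy, dz], [ax, ay, az]], ...]. A call has 1 to 8 rows; each row shifts and turns the commanded pose from where the row before left it, along the tool's axes as they then stand; what a row does not reach is not made up. A row lasts 1/8 s, in which the tool goes at most 62.5 mm and 10.7 degrees, less where a joint would pass 70% of its speed; a pose out of reach is approached as far as the arm can. A call with a number of a shift or a turn outside -1 to 1 is refused whole. A call with a gripper value outside its range is refused whole. The fingers move at their own pace and stop on an object; "force" is the grip in N (left out, the last holds). Time passes only in rows, so rows that do not move let the fingers close. It gives the time, the measured TCP pose, the force, the opening and the grip force at its end, in the units of the state.
- ctrl.get_obs(): the state, without advancing time (a new reading comes with each control period).
- imaging.get_image(name): name is "scene" or "top" or "wrist"; returns a dict with "color" (480x640x3 uint8, blue, green, red), "fx", "fy", "cx", "cy" (pixels), "extrinsics" (4x4, takes a point from world to camera coordinates); the wrist camera has in their place "hand_eye" (4x4, takes a point from camera to tool coordinates, whose origin is the TCP and whose axes are the flange's). Camera axes: x right, y down, z forward; pixel columns grow to the right and rows downward; lengths in m; the calibration is good to about 2 mm. A picture is of the moment at which its call begins: read the wrist's pose just before it. There is no depth.
- ctrl.finish_job(): hands the job in; it is judged then, once.
The state is a dict: "t": time; "q": joint angles; "dq": joint speeds; "effort": joint torques, N m; "tool_pos": TCP position; "tool_rot": TCP orientation; "contact_force": force on the tool from outside, world axes, zero at the start; "wrist_torque": the same for the moment, N m; "opening": finger opening in m; "grip_force": force on a finger pad.
Only numpy, scipy, OpenCV 4.12 (cv2) and the standard library are available. Lean on these libraries where they do the work, as an engineer would, in place of code of your own. Each camera call takes 0.05 s, during which the arm holds its last target. There are 200 camera calls.

## Working session

There is one attempt and no reset: what is moved stays moved. The work goes in short steps, Python scripts to look and compute and a tool call to move; the robot and the scene stay as the last step left them, time stands still between calls to the robot, and variables do not carry over. Pictures are saved under pics/ and viewed, at most 10 in all, crops included, and the job is handed in when it is done.

Besides the shell and the picture viewer there is one more tool, called after "Call:" as name(argument=value, ...) on one line, values as JSON. play_rows: Moves the arm, as the interface text tells. Shift numbers are shares of 0.05 m and turn numbers shares of 8 degrees, none past 1 either way. Its arguments: {"type":"object","properties":{"series":{"type":"array"},"force":{"type":"number"}},"required":["series"]}

```bash
mkdir -p pics; cat > h.py <<'E'
import numpy as np,cv2
from scipy.spatial.transform import Rotation as R
from station import ctrl,imaging
def snap(n,f=None):
    o=ctrl.get_obs(); d=imaging.get_image(n)
    if f: cv2.imwrite(f'pics/{f}.png',d['color'])
    T=np.eye(4)
    if n=='wrist':
        T[:3,:3]=R.from_rotvec(o['tool_rot']).as_matrix();T[:3,3]=o['tool_pos'];T=T@np.array(d['hand_eye'])
    else: T=np.linalg.inv(np.array(d['extrinsics']))
    return d,T
def ray(d,T,u,v):
    r=T[:3,:3]@np.array([(u-d['cx'])/d['fx'],(v-d['cy'])/d['fy'],1]);return T[:3,3],r/np.linalg.norm(r)
def onz(d,T,u,v,z):
    c,r=ray(d,T,u,v);return c+r*(z-c[2])/r[2]
def proj(d,T,p):
    q=np.linalg.inv(T)@np.r_[p,1];return d['fx']*q[0]/q[2]+d['cx'],d['fy']*q[1]/q[2]+d['cy']
def tri(*rs):
    A=0;b=0
    for c,r in rs:
        M=np.eye(3)-np.outer(r,r);A=A+M;b=b+M@c
    return np.linalg.solve(A,b)
E
python3 - <<'E'
from h import *
for n in('scene','top','wrist'):
    d,T=snap(n,n+'0');print(n,d['fx'],T.round(3).tolist())
    np.savez(f'{n}0.npz',T=T,**{k:d[k] for k in('color','fx','fy','cx','cy')})
print(ctrl.get_obs())
E
```

```text
scene 473.7916315575372 [[-0.866, 0.438, -0.242, 0.818], [0.5, 0.751, -0.431, 0.34], [-0.007, -0.495, -0.869, 0.797], [0.0, 0.0, 0.0, 1.0]]
top 599.8204774355195 [[-0.016, -0.983, 0.18, 0.363], [-1.0, 0.017, 0.005, -0.042], [-0.008, -0.18, -0.984, 1.319], [0.0, 0.0, 0.0, 1.0]]
wrist 353.0908843449098 [[0.316, -0.906, -0.282, 0.27], [-0.949, -0.302, -0.093, -0.57], [-0.001, 0.297, -0.955, 0.373], [0.0, 0.0, 0.0, 1.0]]
{'t': 0.15, 'q': array([-1.36899148e+00,  5.32313909e-02,  1.61398968e+00,  2.76060801e-05,
        1.47599526e+00, -1.18980507e-01]), 'dq': array([ 0.00056317, -0.00099808, -0.00250136, -0.00014809, -0.00016657,
        0.00170269]), 'effort': array([ 1.12911371e-04, -3.94244313e+01, -3.70722091e+01, -1.13676506e-04,
        4.65419711e-03, -2.08296007e-05]), 'tool_pos': array([ 0.19699059, -0.59262882,  0.23032258]), 'tool_rot': array([-3.09966728e+00, -5.01467389e-01,  6.24293649e-05]), 'contact_force': array([0.38282932, 0.18403565, 0.43125725]), 'wrist_torque': array([-3.69449332e-02, -4.74817618e-05,  4.18320056e-02]), 'grip_force': 0.0, 'opening': 0.08556835734462058}
```

View pics/scene0.png

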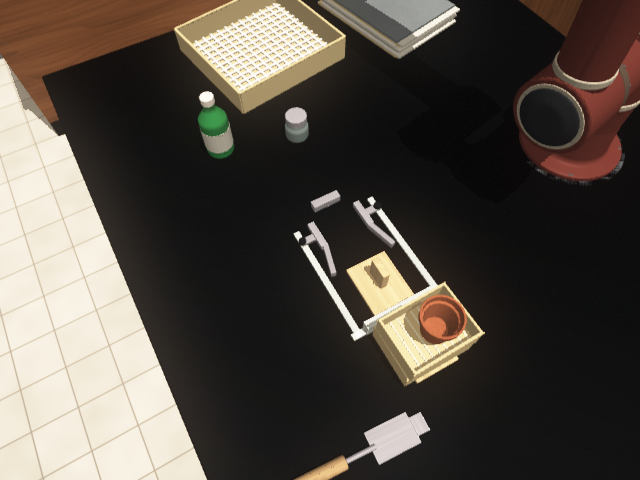

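View pics/top0.png

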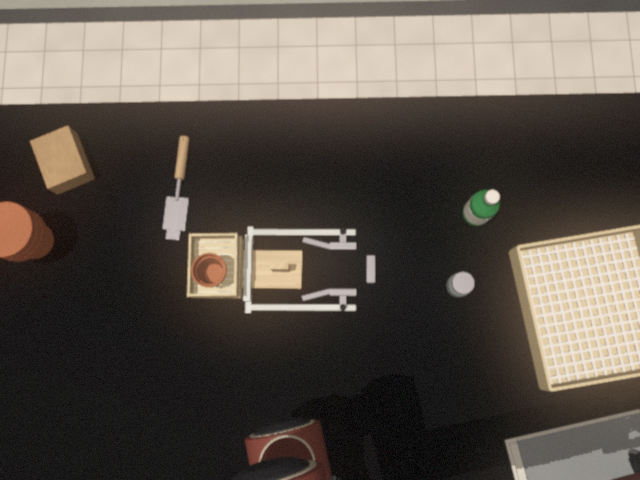

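The two views show the gate with its bridge at top (249,270), the grip at top (285,267) and scene (379,273), the stop at top (370,269) and scene (326,201), and the guide cheeks around top (330,243) and (330,293). The bottle and jar lie beyond the stop. I'll zoom in on this area.

```bash
python3 - <<'E'
from h import *
t=cv2.imread('pics/top0.png')[220:320,180:390];s=cv2.imread('pics/scene0.png')[185:390,285:490]
t=cv2.resize(t,(798,380),interpolation=cv2.INTER_CUBIC);s=cv2.resize(s,(600,600),interpolation=cv2.INTER_CUBIC)
cv2.imwrite('pics/tz.png',t);cv2.imwrite('pics/sz.png',s)
E
```

```text
(no output)
```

View pics/tz.png

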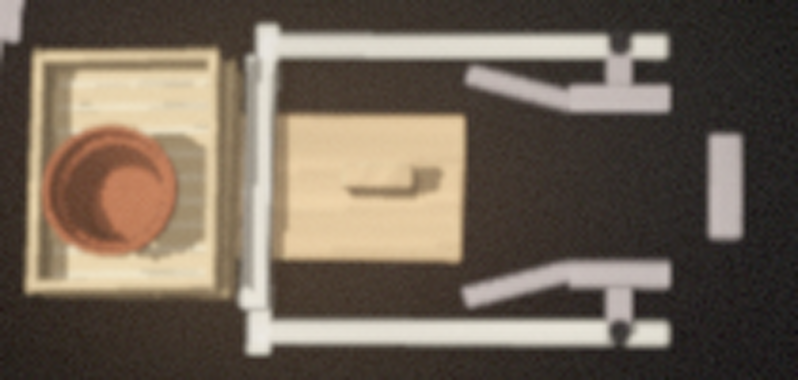

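View pics/sz.png

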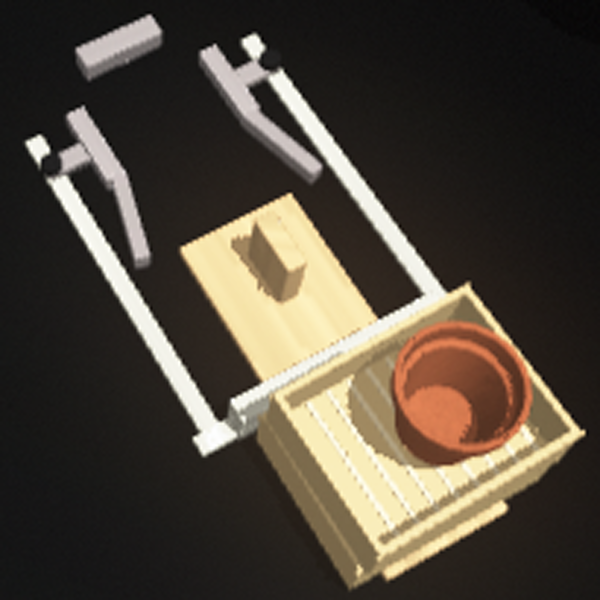

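```bash
python3 - <<'E'
from h import *
D={n:np.load(n+'0.npz') for n in('top','scene')}
def pt(n,u,v):
    return (180+u*210/798,220+v*100/380) if n=='top' else (285+u*205/600,185+v*205/600)
def z(n,l,u,v,h):
    print(n,l,onz(D[n],D[n]['T'],*pt(n,u,v),h).round(4))
for l,u,v,h in[('frontL',466,115,.008),('frontR',462,262,.008),('finF+x',414,165,.058),('finF-x',414,194,.058),('finB',345,190,.058),('cheekU in',570,111,.013),('cheekU end',670,111,.013),('cheekL in',570,261,.013),('cheekL end',670,263,.013),('stopfaceU',709,133,.018),('stopfaceL',709,238,.018),('barU',278,60,.032),('barL',270,310,.032),('barUback',258,60,.032),('barLback',248,310,.032),('railU',668,34,.02),('railL',668,346,.02),('flareU',468,84,.013),('flareL',465,288,.013),('trayF+x',219,48,.088),('trayF-x',219,290,.088)]:z('top',l,u,v,h)
for l,u,v,h in[('frontL',180,247,.008),('frontR',290,194,.008),('fin a',251,222,.058),('fin b',272,212,.058),('fin c',306,267,.058),('fin d',283,277,.058),('stop topface+x',87,65,.018),('stop topface-x',161,30,.018),('stopfoot+x',90,79,0),('cheekL(+x)end',68,117,.013),('tailcorner',388,578,.008),('tailcorner',508,508,.008)]:z('scene',l,u,v,h)
# triangulate
for l,a,b in[('frontL',(466,115),(180,247)),('frontR',(462,262),(290,194)),('fin front mid',(414,179),(261,217)),('stop top +x',(709,133),(87,65)),('stop top -x',(709,238),(161,30))]:
    print('tri',l,tri(ray(D['top'],D['top']['T'],*pt('top',*a)),ray(D['scene'],D['scene']['T'],*pt('scene',*b))).round(4))
E
```

```text
top frontL [0.5866 0.0221 0.008 ]
top frontR [0.5006 0.0251 0.008 ]
top finF+x [0.5502 0.0489 0.058 ]
top finF-x [0.5339 0.049  0.058 ]
top finB [0.5368 0.0875 0.058 ]
top cheekU in [ 0.587  -0.0387  0.013 ]
top cheekU end [ 0.586  -0.0968  0.013 ]
top cheekL in [ 0.4996 -0.0372  0.013 ]
top cheekL end [ 0.4975 -0.0946  0.013 ]
top stopfaceU [ 0.5719 -0.1188  0.018 ]
top stopfaceL [ 0.511  -0.1171  0.018 ]
top barU [0.6165 0.1289 0.032 ]
top barL [0.4728 0.1325 0.032 ]
top barUback [0.6167 0.1404 0.032 ]
top barLback [0.473  0.1449 0.032 ]
top railU [ 0.6303 -0.0964  0.02  ]
top railL [ 0.4496 -0.092   0.02  ]
top flareU [0.604  0.0205 0.013 ]
top flareL [0.4851 0.0232 0.013 ]
top trayF+x [0.6128 0.1541 0.088 ]
top trayF-x [0.4793 0.1526 0.088 ]
scene frontL [0.5868 0.0247 0.008 ]
scene frontR [0.5055 0.028  0.008 ]
scene fin a [0.5561 0.0519 0.058 ]
scene fin b [0.5415 0.0526 0.058 ]
scene fin c [0.5444 0.0931 0.058 ]
scene fin d [0.5596 0.0917 0.058 ]
scene stop topface+x [ 0.5724 -0.1191  0.018 ]
scene stop topface-x [ 0.5145 -0.1185  0.018 ]
scene stopfoot+x [ 0.5706 -0.1187 -0.    ]
scene cheekL(+x)end [ 0.6022 -0.0925  0.013 ]
scene tailcorner [0.5943 0.2586 0.008 ]
scene tailcorner [0.5117 0.2609 0.008 ]
tri frontL [0.5865 0.0228 0.0049]
tri frontR [ 5.018e-01  2.510e-02 -3.000e-04]
tri fin front mid [0.5445 0.0489 0.0477]
tri stop top +x [ 0.5721 -0.119   0.0178]
tri stop top -x [ 0.5125 -0.1184  0.0159]
```

Call:
play_rows(series=[[1,[0,0,0],[0,0,-0.974]],[1,[0,0,0],[0,0,-0.974]],[1,[0,0,0],[0,0,-0.974]],[1,[0,0,0],[0,0,-0.974]],[1,[0,0,0],[0,0,-0.974]],[1,[0,0,0],[0,0,-0.974]],[1,[0,0,0],[0,0,-0.974]],[1,[0,0,0],[0,0,-0.974]]], force=40)

```text
t: 1.15
tool_pos: [0.197, -0.5928, 0.2307]
tool_rot: [-2.389, -2.039, -0.001]
contact_force: [-0.2, 0.1, 0.7]
opening: 0.0852
grip_force: 0.0
```

Call:
play_rows(series=[[1,[0,0,0],[0,0,-0.974]],[1,[0.4,0.2,0],[0,0,0]],[1,[0.8,0.42,0],[0,0,0]],[1,[0.8,0.42,0],[0,0,0]],[1,[0.8,0.42,0],[0,0,0]],[1,[0.8,0.42,0],[0,0,0]],[1,[0.8,0.42,0],[0,0,0]],[1,[0.8,0.42,0],[0,0,0]]])

```text
t: 2.15
tool_pos: [0.3403, -0.3341, 0.231]
tool_rot: [-2.252, -2.19, -0.001]
contact_force: [0.2, -0.4, -0.2]
opening: 0.0853
grip_force: 0.0
```

Call:
play_rows(series=[[1,[0.8,0.42,0],[0,0,0]],[1,[0.8,0.42,0],[0,0,0]],[1,[0.8,0.42,0],[0,0,0]],[1,[0.8,0.42,0],[0,0,0]],[1,[0.8,0.42,0],[0,0,0]],[1,[0.8,0.42,0],[0,0,0]],[1,[0.4,0.2,0],[0,0,0]],[1,[0,0,0],[0,0,0]]])

```text
t: 3.15
tool_pos: [0.4822, -0.0783, 0.231]
tool_rot: [-2.248, -2.194, 0.0]
contact_force: [-0.3, -0.5, 0.0]
opening: 0.0855
grip_force: 0.0
```

Call:
play_rows(series=[[1,[0.7,0.35,0],[0,0,0]],[1,[0.8,0.4,0],[0,0,0]],[1,[0.8,0.3,0],[0,0,0]],[1,[0.6,0.3,-0.2],[0,0,0]],[1,[0,0,0],[0,0,0]]])

```text
t: 3.78
tool_pos: [0.554, 0.0638, 0.242]
tool_rot: [2.249, 2.193, 0.001]
contact_force: [-0.4, -0.4, 0.3]
opening: 0.0852
grip_force: 0.0
```

```bash
python3 - <<'E'
from h import *
d,T=snap('wrist','w1');np.savez('w1.npz',T=T,**{k:d[k] for k in('color','fx','fy','cx','cy')})
o=ctrl.get_obs();print(o['tool_pos'],R.from_rotvec(o['tool_rot']).as_matrix().round(4).tolist())
print('grip guess px',proj(d,T,[.546,.07,.058]))
E
```

```text
[0.55347132 0.06281533 0.24142252] [[0.026, 0.9997, -0.0001], [0.9997, -0.026, -0.0005], [-0.0005, -0.0001, -1.0]]
grip guess px (np.float64(310.3868422327687), np.float64(211.72615299894662))
```

View pics/w1.png

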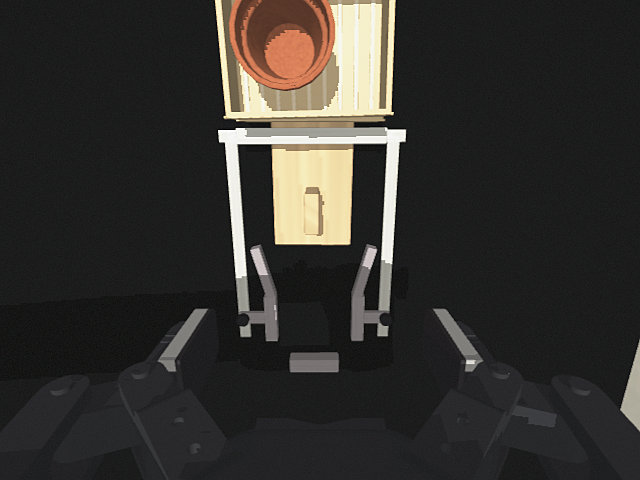

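The wrist view shows the fin top at about px (304–320, 193–235), the board's front edge at row 244, the cheeks' inner edges at columns 278 and 352, and the stop face at row 352. Next I convert these to positions.

```bash
python3 - <<'E'
from h import *
w=np.load('w1.npz');T=w['T'];t=np.load('top0.npz')
for l,u,v,h in[('fin bl',304.5,235,.058),('fin br',321,235,.058),('fin tl',304.5,193,.058),('fin tr',319.5,193,.058),('front L',275,244.5,.008),('front R',351,244.5,.008),('board L far',272,150,.008),('board R far',353.5,150,.008),('cheek L top',276,294,.013),('cheek L bot',278.5,340,.013),('cheek R top',353,294,.013),('cheek R bot',351.5,340,.013),('stop L',290.5,353,.018),('stop R',337.5,353,.018),('bar L',219,141.5,.032),('bar R',405.5,141.5,.032),('tray L',224,118,.088),('tray R',394,117,.088)]:
    print(l,onz(w,T,u,v,h).round(4))
tp=lambda u,v:(180+u*210/798,220+v*100/380)
print(tri(ray(w,T,312.5,235),ray(t,t['T'],*tp(414,179))))
print(tri(ray(w,T,275,244.5),ray(t,t['T'],*tp(462,262))))
E
```

```text
fin bl [0.5396 0.0474 0.058 ]
fin br [0.5554 0.047  0.058 ]
fin tl [0.5411 0.0878 0.058 ]
fin tr [0.555  0.0874 0.058 ]
front L [0.5037 0.0233 0.008 ]
front R [0.5885 0.0212 0.008 ]
board L far [0.507  0.1252 0.008 ]
board R far [0.5909 0.1231 0.008 ]
cheek L top [ 0.5019 -0.0347  0.013 ]
cheek L bot [ 0.5012 -0.0953  0.013 ]
cheek R top [ 0.5905 -0.037   0.013 ]
cheek R bot [ 0.5889 -0.0975  0.013 ]
stop L [ 0.5152 -0.1103  0.018 ]
stop R [ 0.5717 -0.1118  0.018 ]
bar L [0.4599 0.1351 0.032 ]
bar R [0.6385 0.1307 0.032 ]
tray L [0.4811 0.1533 0.088 ]
tray R [0.6155 0.1507 0.088 ]
[0.54491422 0.04798077 0.05635676]
[0.50218746 0.02413932 0.00723782]
```

Call:
play_rows(series=[[0.5,[0.1,-0.12,0.2],[0,0,0]],[0.5,[0,0,0.8],[0,0,0]],[0.5,[0,0,0.8],[0,0,0]],[0.5,[0,0,0.8],[0,0,0]],[0.5,[0,0,0.6],[0,0,0]],[0.5,[0,0,0],[0,0,0]]])

```text
t: 4.58
tool_pos: [0.5441, 0.0672, 0.0774]
tool_rot: [-2.248, -2.187, 0.009]
contact_force: [0.7, 0.6, 0.9]
opening: 0.0427
grip_force: 0.0
```

```bash
python3 - <<'E'
from h import *
d,T=snap('wrist','w2');np.savez('w2.npz',T=T,**{k:d[k] for k in('color','fx','fy','cx','cy')})
o=ctrl.get_obs();print(o['tool_pos'])
print('grip guess px',proj(d,T,[.5475,.0675,.058]))
E
```

```text
[0.54609027 0.0673269  0.07982474]
grip guess px (np.float64(325.80193006557465), np.float64(290.68915324671866))
```

View pics/w2.png

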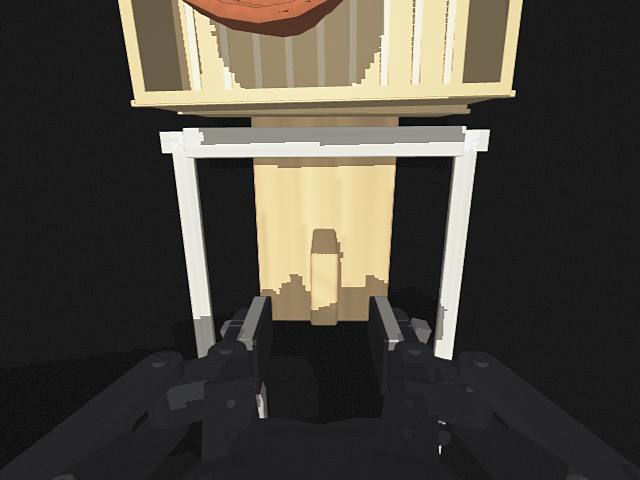

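The fin is centred at column 325 and its top face spans rows 252–325, which matches the estimate. I'll descend and grip.

Call:
play_rows(series=[[0.5,[0,0.02,0.45],[0,0,0]],[0.5,[0,0,0.45],[0,0,0]],[0.5,[0,0,0.2],[0,0,0]],[0.5,[0,0,0],[0,0,0]],[0.5,[0,0,0],[0,0,0]]])

```text
t: 5.25
tool_pos: [0.55, 0.0679, 0.0278]
tool_rot: [2.249, 2.191, 0.003]
contact_force: [-0.2, 0.7, 0.3]
opening: 0.0431
grip_force: 0.0
```

Call:
play_rows(series=[[0.5,[0,0,0.1],[0,0,0]],[0.5,[0,0,0],[0,0,0]],[0.5,[0,0,0],[0,0,0]]])

```text
t: 5.62
tool_pos: [0.5489, 0.068, 0.0213]
tool_rot: [-2.25, -2.192, -0.0]
contact_force: [0.3, -0.2, 0.5]
opening: 0.0425
grip_force: 0.0
```

Call:
play_rows(series=[[0.25,[0,-0.025,0],[0,0,0]],[0.2,[0,0,0],[0,0,0]],[0,[0,0,0],[0,0,0]],[0,[0,0,0],[0,0,0]],[0,[0,0,0],[0,0,0]],[0,[0,0,0],[0,0,0]]], force=40)

```text
t: 6.38
tool_pos: [0.5473, 0.068, 0.0214]
tool_rot: [-2.249, -2.192, 0.001]
contact_force: [-4.6, -0.1, 5.0]
opening: 0.0133
grip_force: 40.1
```

Call:
play_rows(series=[[0,[0,-0.02,-0.02],[0,0,0]],[0,[0,0,0],[0,0,0]],[0,[0,0,0],[0,0,0]]])

```text
t: 6.75
tool_pos: [0.5464, 0.0681, 0.0217]
tool_rot: [-2.25, -2.192, 0.0]
contact_force: [0.9, 0.4, -4.5]
opening: 0.0131
grip_force: 38.9
```

Call:
play_rows(series=[[0,[-0.04,0,0.01],[0,0,0]],[0,[-0.1,0,0],[0,0,0]],[0,[-0.1,0,0],[0,0,0]],[0,[-0.1,0,0],[0,0,0]],[0,[-0.1,0,0],[0,0,0]]])

```text
t: 7.38
tool_pos: [0.5458, 0.0464, 0.0215]
tool_rot: [-2.25, -2.191, -0.001]
contact_force: [0.2, 6.0, -4.9]
opening: 0.0138
grip_force: 39.1
```

Call:
play_rows(series=[[0,[-0.1,0,0],[0,0,0]],[0,[-0.1,0,0],[0,0,0]],[0,[-0.1,0,0],[0,0,0]],[0,[-0.1,0,0],[0,0,0]]])

```text
t: 7.88
tool_pos: [0.5453, 0.0265, 0.0216]
tool_rot: [-2.249, -2.191, -0.001]
contact_force: [0.2, 6.3, -4.0]
opening: 0.013
grip_force: 39.1
```

Call:
play_rows(series=[[0,[-0.08,0,0.01],[0,0,0]],[0,[-0.08,0,0],[0,0,0]],[0,[-0.08,0,0],[0,0,0]]])

```text
t: 8.25
tool_pos: [0.5452, 0.0145, 0.0214]
tool_rot: [-2.25, -2.191, -0.002]
contact_force: [-0.5, 5.5, -2.7]
opening: 0.0138
grip_force: 39.3
```

Call:
play_rows(series=[[0,[-0.06,0,0],[0,0,0]],[0,[-0.06,0,0],[0,0,0]],[0,[-0.06,0,0],[0,0,0]]])

```text
t: 8.62
tool_pos: [0.545, 0.0058, 0.0214]
tool_rot: [-2.249, -2.191, -0.003]
contact_force: [1.0, 7.2, -3.6]
opening: 0.0133
grip_force: 39.3
```

Call:
play_rows(series=[[0,[-0.06,0,0.004],[0,0,0]],[0,[-0.06,0,0],[0,0,0]]])

```text
t: 8.88
tool_pos: [0.5449, 0.0003, 0.0214]
tool_rot: [-2.249, -2.19, -0.004]
contact_force: [-0.5, 8.5, -3.3]
opening: 0.0136
grip_force: 39.5
```

Call:
play_rows(series=[[0,[-0.06,0,0],[0,0,0]],[0,[-0.06,0,0],[0,0,0]]])

```text
t: 9.12
tool_pos: [0.5447, -0.0053, 0.0213]
tool_rot: [-2.249, -2.19, -0.004]
contact_force: [0.2, 9.9, -1.5]
opening: 0.0141
grip_force: 39.5
```

Call:
play_rows(series=[[0,[-0.08,0,0],[0,0,0]],[0,[-0.08,0,0],[0,0,0]],[0,[-0.08,0,0],[0,0,0]]])

```text
t: 9.5
tool_pos: [0.5446, -0.0194, 0.0215]
tool_rot: [2.249, 2.192, 0.0]
contact_force: [0.3, 0.9, -2.5]
opening: 0.0136
grip_force: 39.5
```

Call:
play_rows(series=[[0,[-0.08,0,0],[0,0,0]],[0,[-0.08,0,0],[0,0,0]],[0,[-0.08,0,0],[0,0,0]]])

```text
t: 9.88
tool_pos: [0.5443, -0.0314, 0.0214]
tool_rot: [2.25, 2.192, 0.001]
contact_force: [0.9, 2.4, -0.3]
opening: 0.0138
grip_force: 39.7
```

Call:
play_rows(series=[[0,[-0.1,0,0],[0,0,0]],[0,[-0.1,0,0],[0,0,0]],[0,[-0.1,0,0],[0,0,0]],[0,[-0.1,0,0],[0,0,0]]])

```text
t: 10.38
tool_pos: [0.5438, -0.0514, 0.0214]
tool_rot: [2.25, 2.192, 0.0]
contact_force: [-0.2, 1.8, 0.7]
opening: 0.0136
grip_force: 39.9
```

Call:
play_rows(series=[[0,[-0.08,0,0],[0,0,0]],[0,[-0.06,0,0],[0,0,0]],[0,[0,0,0],[0,0,0]]])

```text
t: 10.75
tool_pos: [0.5436, -0.0585, 0.0213]
tool_rot: [2.25, 2.192, -0.0]
contact_force: [1.0, -1.2, 2.1]
opening: 0.0136
grip_force: 40.0
```

Call:
play_rows(series=[[0,[-0.04,0,0],[0,0,0]],[0,[-0.04,0,0],[0,0,0]],[0,[-0.04,0,0],[0,0,0]],[0,[0,0,0],[0,0,0]]])

```text
t: 11.25
tool_pos: [0.5434, -0.0641, 0.0214]
tool_rot: [2.25, 2.192, 0.0]
contact_force: [0.4, 2.3, 3.4]
opening: 0.0134
grip_force: 40.3
```

Call:
play_rows(series=[[0,[-0.02,0,0],[0,0,0]],[0,[-0.02,0,0],[0,0,0]],[0,[0,0,0],[0,0,0]]])

```text
t: 11.62
tool_pos: [0.5434, -0.066, 0.0213]
tool_rot: [2.25, 2.192, 0.0]
contact_force: [0.1, 3.9, 4.0]
opening: 0.0135
grip_force: 40.4
```

Call:
play_rows(series=[[0,[-0.02,0,-0.006],[0,0,0]],[0,[0,0,0],[0,0,0]],[0,[0,0,0],[0,0,0]]])

```text
t: 12.0
tool_pos: [0.5432, -0.0671, 0.0214]
tool_rot: [2.25, 2.192, -0.0]
contact_force: [0.5, 1.9, 2.9]
opening: 0.0134
grip_force: 40.3
```

Call:
play_rows(series=[[0,[-0.02,0,0],[0,0,0]],[0,[0,0,0],[0,0,0]],[0,[0,0,0],[0,0,0]]])

```text
t: 12.38
tool_pos: [0.543, -0.068, 0.0213]
tool_rot: [-2.25, -2.192, 0.0]
contact_force: [-0.4, 2.0, 3.7]
opening: 0.0133
grip_force: 40.3
```

Call:
play_rows(series=[[0,[-0.02,0,-0.004],[0,0,0]],[0,[-0.02,0,0],[0,0,0]],[0,[0,0,0],[0,0,0]],[0,[0,0,0],[0,0,0]]])

```text
t: 12.88
tool_pos: [0.5428, -0.0701, 0.0214]
tool_rot: [-2.25, -2.192, 0.001]
contact_force: [-0.2, 1.3, 1.6]
opening: 0.0132
grip_force: 40.0
```

Call:
play_rows(series=[[0,[-0.02,0,0],[0,0,0]],[0,[0,0,0],[0,0,0]],[0,[0,0,0],[0,0,0]]])

```text
t: 13.25
tool_pos: [0.5428, -0.0711, 0.0214]
tool_rot: [-2.25, -2.192, 0.001]
contact_force: [-1.0, 0.9, 0.7]
opening: 0.0136
grip_force: 40.0
```

Call:
play_rows(series=[[0,[-0.02,0,0],[0,0,0]],[0,[0,0,0],[0,0,0]],[0,[0,0,0],[0,0,0]]])

```text
t: 13.62
tool_pos: [0.5428, -0.0721, 0.0214]
tool_rot: [-2.25, -2.192, 0.001]
contact_force: [-1.2, -1.3, -1.3]
opening: 0.0134
grip_force: 39.8
```

Call:
play_rows(series=[[0,[-0.02,0,0],[0,0,0]],[0,[0,0,0],[0,0,0]],[0,[0,0,0],[0,0,0]]])

```text
t: 14.0
tool_pos: [0.5429, -0.073, 0.0215]
tool_rot: [-2.25, -2.192, 0.0]
contact_force: [-0.1, 0.6, -1.7]
opening: 0.0135
grip_force: 39.7
```

Call:
play_rows(series=[[0,[-0.02,0,0.004],[0,0,0]],[0,[0,0,0],[0,0,0]],[0,[0,0,0],[0,0,0]]])

```text
t: 14.38
tool_pos: [0.543, -0.074, 0.0214]
tool_rot: [2.25, 2.192, -0.0]
contact_force: [-0.1, 0.2, -1.5]
opening: 0.0136
grip_force: 39.6
```

Call:
play_rows(series=[[0,[-0.02,0,0],[0,0,0]],[0,[0,0,0],[0,0,0]],[0,[0,0,0],[0,0,0]]])

```text
t: 14.75
tool_pos: [0.5429, -0.0749, 0.0214]
tool_rot: [-2.25, -2.192, -0.0]
contact_force: [0.3, 0.5, -0.9]
opening: 0.0132
grip_force: 39.6
```

```bash
python3 - <<'E'
from h import *
a=snap('top')[0]['color'][220:320,180:390];b=snap('scene')[0]['color'][185:390,285:490]
a=cv2.resize(a,(400,190),interpolation=cv2.INTER_CUBIC);b=cv2.resize(b,(600,600),interpolation=cv2.INTER_CUBIC)[:410]
c=np.zeros((600,600,3),np.uint8);c[:190,:400]=a;c[190:]=b
cv2.imwrite('pics/c1.png',c)
E
```

```text
(no output)
```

View pics/c1.png

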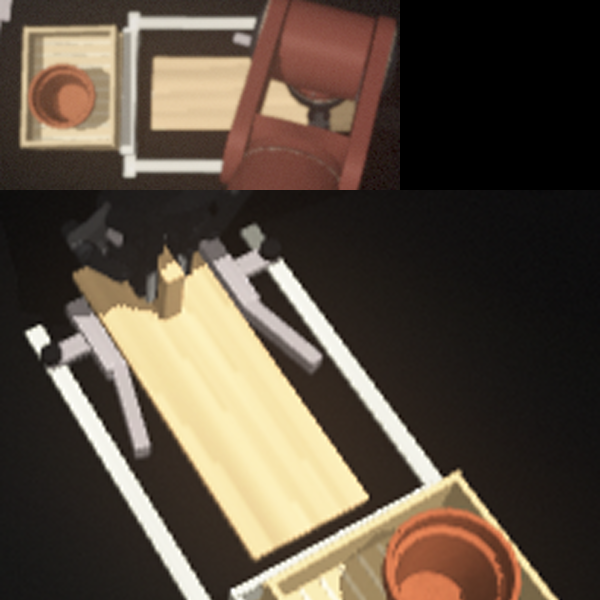

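The board lies between the cheeks with its +x front corner at about zoom px (75,85), next to the stop. The stack stands level behind the gate. I'll check how much gap is left.

```bash
python3 - <<'E'
from h import *
s=np.load('scene0.npz');f=lambda u,v:(285+u*205/600,185+v*205/600)
for u,v,h in[(75,85,.008),(252,369,.008),(368,307,.008),(87,65,.018),(90,79,0),(161,30,.018)]:print(onz(s,s['T'],*f(u,v),h).round(4))
E
```

```text
[ 0.5843 -0.115   0.008 ]
[0.5922 0.1164 0.008 ]
[0.5081 0.1183 0.008 ]
[ 0.5724 -0.1191  0.018 ]
[ 0.5706 -0.1187 -0.    ]
[ 0.5145 -0.1185  0.018 ]
```

Call:
play_rows(series=[[0,[-0.02,0,0],[0,0,0]],[0,[0,0,0],[0,0,0]],[0,[0,0,0],[0,0,0]]])

```text
t: 15.22
tool_pos: [0.5429, -0.075, 0.0215]
tool_rot: [-2.249, -2.191, -0.002]
contact_force: [-1.7, 5.5, 0.7]
opening: 0.0138
grip_force: 39.9
```

Call:
play_rows(series=[[0,[-0.02,0,0],[0,0,0]],[0,[0,0,0],[0,0,0]],[0,[0,0,0],[0,0,0]]])

```text
t: 15.6
tool_pos: [0.5429, -0.0751, 0.0216]
tool_rot: [-2.248, -2.19, -0.004]
contact_force: [-0.2, 8.7, 3.2]
opening: 0.0135
grip_force: 40.1
```

Call:
play_rows(series=[[0,[-0.01,0,0],[0,0,0]],[0,[0,0,0],[0,0,0]],[0,[0,0,0],[0,0,0]],[0,[0,0,0],[0,0,0]]])

```text
t: 16.1
tool_pos: [0.5429, -0.0751, 0.0216]
tool_rot: [-2.248, -2.19, -0.005]
contact_force: [-0.8, 10.0, 2.3]
opening: 0.0134
grip_force: 40.2
```

Call:
play_rows(series=[[0,[0.03,0,-0.006],[0,0,0]],[0,[0,0,0],[0,0,0]],[0,[0,0,0],[0,0,0]]])

```text
t: 16.48
tool_pos: [0.5428, -0.075, 0.0215]
tool_rot: [-2.249, -2.191, -0.002]
contact_force: [0.0, 6.4, -0.1]
opening: 0.0138
grip_force: 39.7
```

Call:
play_rows(series=[[0,[0.02,0,0],[0,0,0]],[0,[0,0,0],[0,0,0]],[0.3,[0,0,0],[0,0,0]],[0.45,[0,0,0],[0,0,0]],[0.45,[0,0,0],[0,0,0]],[0.45,[0,0,0],[0,0,0]]])

```text
t: 17.23
tool_pos: [0.5431, -0.0752, 0.0219]
tool_rot: [2.25, 2.192, -0.0]
contact_force: [0.3, 0.6, -0.4]
opening: 0.0382
grip_force: 0.0
```

Call:
play_rows(series=[[0.45,[0,0,-0.2],[0,0,0]],[0.45,[0,0,-0.4],[0,0,0]],[0.45,[0,0,-0.6],[0,0,0]],[0.45,[0,0,-0.8],[0,0,0]],[0.45,[0,0,-0.8],[0,0,0]],[0.45,[0,0,-0.8],[0,0,0]],[0.45,[0,0,-0.4],[0,0,0]],[0.45,[0,0,0],[0,0,0]]])

```text
t: 18.23
tool_pos: [0.5439, -0.0752, 0.2241]
tool_rot: [2.247, 2.19, 0.003]
contact_force: [-0.4, 0.1, -0.2]
opening: 0.0386
grip_force: 0.0
```

```bash
python3 - <<'E'
from h import *
a=snap('wrist')[0]['color'];b=snap('scene')[0]['color'][185:390,285:490]
c=np.zeros((600,800,3),np.uint8);c[:300,:400]=cv2.resize(a,(400,300));c[:400,400:]=cv2.resize(b,(400,400),interpolation=cv2.INTER_CUBIC)
cv2.imwrite('pics/c2.png',c);print(ctrl.get_obs()['contact_force'])
E
```

```text
[ 0.14649217  0.32774289 -0.59434501]
```

View pics/c2.png

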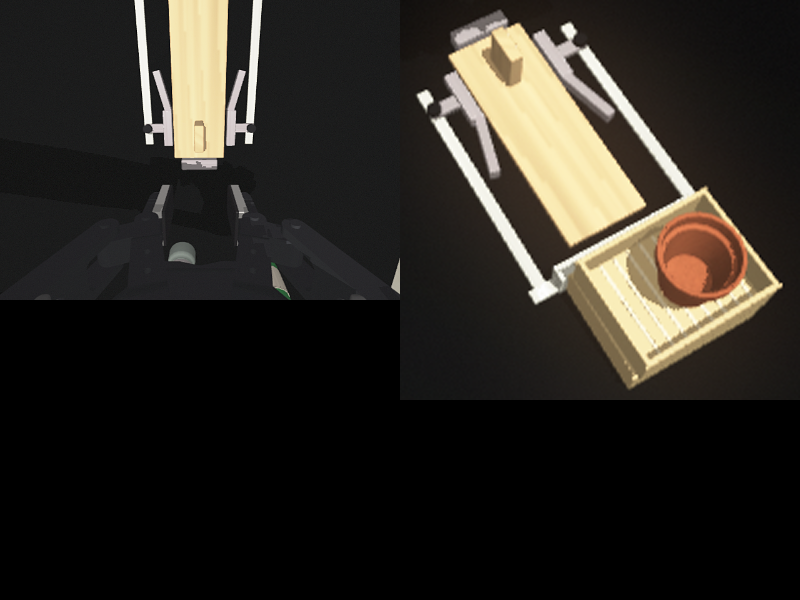

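The board lies flat in the guide against the stop, and the stack stands aligned behind the gate. The gripper is clear of everything, so I'm handing in.

```bash
python3 -c "
from station import ctrl
print(ctrl.finish_job())"
```

```text
the job is handed in; nothing more can be done
None
```

The board is drawn out, pressed home against the end stop at about 9–10 N and released, the stack stands in order behind the gate, and the job was handed in at about 18 s.

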